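Put the mixed-up staining jar lids back on their own jars

TASK

After washing-up the three staining jars were given each other's lids, so none of them is closed against dust. Give every jar its own lid again, the round lid on the round jar, the square one on the square jar and the oblong one on the oblong trough, each seated flat on the rim with its spigot inside the mouth. Park a lid only on the folded wipes, never on the bare bench, and leave the jars standing where they are and the other things on the bench alone.

Things in the scene. Friction and masses are not known exactly. Their poses are not given: they have to be found in the camera images.
- round_lid_centre (a point): ROUND loose white plastic lid: plate 76 mm across, spigot below it 52 across, upright round knob 17 across on top. At the start it stands on a wrong jar's rim. Point: lid centre, half-way up its 39 mm (spigot 8 deep, plate 5, grip 26 tall): spigot underside 19.5 mm below, plate underside 11.5 below, plate top 6.5 below, grip top 19.5 above. 50 g. z up.
- square_lid_centre (a point): SQUARE loose white plastic lid: plate 58 x 58 mm, spigot 34 x 34, upright bar grip on top 34 long (x), 14 thick (y). At the start it stands on a wrong jar's rim. Point: lid centre, half-way up its 39 mm (spigot 8 deep, plate 5, grip 26 tall): spigot underside 19.5 mm below, plate underside 11.5 below, plate top 6.5 below, grip top 19.5 above. 50 g. z up, x and y along its sides.
- oblong_lid_centre (a point): OBLONG loose white plastic lid: plate 102 mm (x) by 40 (y), spigot 78 x 16, upright bar grip on top 34 long (x), 14 thick (y). At the start it stands on a wrong jar's rim. Point: lid centre, half-way up its 39 mm (spigot 8 deep, plate 5, grip 26 tall): spigot underside 19.5 mm below, plate underside 11.5 below, plate top 6.5 below, grip top 19.5 above. 50 g. z up, x along its length.
- round_mouth (a point): Mouth centre, at the height of the flat rim, of the ROUND staining jar: loose, glass, 90 mm high, foot 82 across, rim 78, mouth 62, 0.4 kg. Its lid is seated when the plate lies on the rim with the spigot in the mouth (5 mm play all round; lid centre 11.5 mm above this point). z up.
- square_mouth (a point): Mouth centre, at the height of the flat rim, of the SQUARE staining jar: loose, glass, 85 mm high, foot 74 x 74, rim 62 x 62, mouth 44 x 44, 0.4 kg. Its lid seats with the plate on the rim, spigot in the mouth (5 mm play all round; any quarter turn; lid centre 11.5 mm above this point). x, y along its sides, z up.
- oblong_mouth (a point): Mouth centre, at the height of the flat rim, of the OBLONG staining trough: loose, glass, 72 mm high, foot 108 x 62, rim 104 x 42, mouth 88 (x) by 26 (y), 0.4 kg. Its lid seats with the plate on the rim, spigot in the mouth (5 mm play all round; either way round; lid centre 11.5 mm above this point). x along its length, z up.
- wipes_top (a point): Centre of the top of the stack of folded white wipes lying on the bench (does not slip), 84 mm (x) by 100 mm (y), its top 9 mm above the bench; free at the start, with room for one lid standing on its spigot. z up.
- dropper: bystander, loose: brown dropper bottle with a black rubber bulb, 42 mm across, 116 mm high; origin under its centre. Not to be moved.
- marker: bystander, loose: white marker pen with a black cap lying on the bench, 137 mm long (y), 12 mm thick; origin under its centre. Not to be moved.
- coverslips: bystander, loose: small clear box of cover glasses, 28 x 28 x 25 mm; origin under its centre. Not to be moved.
Mind the look-alikes: they are no part of the job. What is shaped like the part that bears oblong_lid_centre but orange or pink is not meant. Leave any pink look-alike of the part that bears round_lid_centre alone.

How it is judged:
By the outcome, as a careful person would: the job done as asked, in the order asked, and still so for the second after the job is handed in, with the robot touching nothing.
It also fails if it takes over 96 s, if anything falls off the work surface, if the arm or the gripper's body presses on something with over 40 N, if the wrist force passes 120 N, or if a joint passes its speed limit or range.

ROBOT

A 6-joint arm with a two-finger parallel gripper is mounted at the origin on a cart in front of the work surface, level with it; the furniture and walls round the work are solid. World frame = base frame: x ahead of the robot, y to its left, z up, the work surface at z = 0. Lengths are in mm, angles in degrees, forces in N, time in s.
With the tool pointing down it reaches from about 300 to 850 mm from the base axis. Payload 4.2 kg.
Tool frame: the origin (TCP) lies midway between the tips of the shut fingers; the grasp point (between the pads) lies env.hold_point_z behind it (env.hold_point_z is the distance from the TCP to the grasp point, in mm); z points along the fingers, y is the line along which they close (so a half turn about z gives the same grasp; the last joint's range is limited). The gripper opens to 91 mm and grips with 3 to 60 N. Pads are 32 mm wide; open, the fingers measure 118 mm over their backs; the gripper's body (76 mm by 178 mm) begins 60 mm behind the grasp point.
Start: joints at [72.135, 18.312, 89.639, -0, 72.044, -1.146], TCP at [165.416, 550.709, 213.976] pointing down, gripper open.
Joint ranges: [-177.97, 177.97], [-48.28, 115.42], [12.27, 149.76], [-77.06, 257.06], [2.81, 150.46], [-146.56, 146.56]. Speed limits (degrees/s): [147.25, 147.25, 180, 180, 180, 180].

INTERFACE

Orientations are given as [roll, pitch, yaw] about the fixed x, y, z axes, in that order (R = Rz(yaw) Ry(pitch) Rx(roll)).
In Python, from workcell import env, viewer, spotter gives the robot as it stands.
- The arm moves only by the tool apply_moves, never from a script. Its arguments are lists of equal length, an entry for each row: "delta_pos": the shift along the world's x, y, z normalised to -1 to 1, where 1 is 120 mm, a list of three; "rot": the turn, a rotation vector about the world's x, y, z normalised to -1 to 1, where 1 is 1.5 rad, a list of three; "hand": the opening, from 0 (shut) to 1 (fully open). A call has 1 to 10 rows; each row is the pose to reach, as a shift and turn from the pose commanded when the call began; what a row does not reach only later rows make up. A row lasts 1/12 s, in which the tool goes at most 41.7 mm and 7.16 degrees, less where a joint would pass 70% of its speed; a pose out of reach is approached as far as the arm can. A call with a number of a shift or a turn outside -1 to 1 is refused whole. A call with a gripper value outside its range is refused whole. The fingers move at their own pace and stop on an object; "newtons" is the grip in N (left out, the last holds). Time passes only in rows, so rows that repeat a pose let the fingers close. It gives the time, the measured TCP pose, the force, the opening and the grip force at its end, in the units of the state.
- env.state(): the state, without advancing time (a new reading comes with each control period).
- viewer.grab_frame(name): name is "side" or "top"; returns a dict with "pixels" (420x560x3 uint8, red, green, blue), "camera_matrix" (3x3 intrinsics, pixels), "R" (3x3) and "t" (3): a world point X has camera coordinates R X + t. Camera axes: x right, y down, z forward; pixel columns grow to the right and rows downward; lengths in mm; the calibration is good to about 2 mm. A picture is of the moment at which its call begins. There is no depth.
- env.job_done(): hands the job in; it is judged then, once.
Trained networks look in a picture, given as the dict that the camera call returned (one of the last four; its "shot" number tells which), for a name from the list of things; names that differ only in an ending like _2 or _b are one class to them, and where a whole thing is asked for, a point or a joint stands for the part that bears it (a point fixed in the world has none). Each returns a list of dicts, best first, with "score" (0 to 1); they miss things now and then, are a little off and sometimes report something else, mostly with a low value. They report only what shows in the picture. A call takes as long as a camera call. They do not tell look-alikes from the thing itself.
- spotter.trace(picture, query): "mask" (420x560 bool, what is visible of it) and "box" ([centre column, centre row, width, height] in pixels, round what is visible of it).
- spotter.landmark_of(picture, query): "position" ([column, row] in pixels: a listed point, or the origin of a listed thing).
The state is a dict: "time_s": time; "qpos": joint angles; "qvel": joint speeds; "effort": joint torques, N m; "ee_pos": TCP position; "ee_rot": TCP orientation; "force": force on the tool from outside, world axes, zero at the start; "torque": the same for the moment, N m; "gripper_width": finger opening in mm; "gripper_force": force on a finger pad.
Only numpy, scipy, OpenCV 4.12 (cv2) and the standard library are available. Lean on these libraries where they do the work, as an engineer would, in place of code of your own. Each camera call takes 0.05 s, during which the arm holds its last target. There are 200 camera calls.

## Working session

There is one attempt and no reset: what is moved stays moved. The work goes in short steps, Python scripts to look and compute and a tool call to move; the robot and the scene stay as the last step left them, time stands still between calls to the robot, and variables do not carry over. Pictures are saved under pics/ and viewed, at most 14 in all, crops included, and the job is handed in when it is done.

Besides the shell and the picture viewer there is one more tool, called after "Request:" as name(argument=value, ...), one argument or row to a line, values as JSON. apply_moves: Moves the arm, as the interface text tells. Its arguments: {"type":"object","properties":{"delta_pos":{"type":"array"},"rot":{"type":"array"},"hand":{"type":"array"},"newtons":{"type":"number"}},"required":["delta_pos","rot","hand"]}

```bash
mkdir -p pics; ls; cat > h.py <<'E'
import numpy as np, cv2
from workcell import env, viewer, spotter
def grab(n,fn=None):
    p=viewer.grab_frame(n)
    if fn: cv2.imwrite('pics/'+fn,cv2.cvtColor(np.asarray(p['pixels']),cv2.COLOR_RGB2BGR))
    return p
def ray(p,uv):
    K=np.array(p['camera_matrix']);R=np.array(p['R']);t=np.array(p['t'])
    d=R.T@np.linalg.solve(K,[uv[0],uv[1],1]); return -R.T@t,d/np.linalg.norm(d)
def atz(p,uv,z):
    c,d=ray(p,uv); return c+d*(z-c[2])/d[2]
def proj(p,X):
    K=np.array(p['camera_matrix']);q=K@(np.array(p['R'])@np.array(X,float)+np.array(p['t']));return q[:2]/q[2]
def tri(p1,u1,p2,u2):
    (c1,d1),(c2,d2)=ray(p1,u1),ray(p2,u2)
    A=sum(np.eye(3)-np.outer(d,d) for d in(d1,d2));b=sum((np.eye(3)-np.outer(d,d))@c for c,d in((c1,d1),(c2,d2)))
    X=np.linalg.solve(A,b);gap=abs(np.dot(c2-c1,np.cross(d1,d2)))/np.linalg.norm(np.cross(d1,d2));return X,gap
E
python3 - <<'E'
from h import *
print(env.state(),env.hold_point_z)
a=grab('top','top0.png');b=grab('side','side0.png')
for n,p in(('top',a),('side',b)):
    print(n,np.round(p['camera_matrix'],1).tolist(),np.round(p['R'],3).tolist(),np.round(p['t']).tolist())
    for q in "round_lid_centre square_lid_centre oblong_lid_centre round_mouth square_mouth oblong_mouth wipes_top dropper marker coverslips".split():
        print(q,[(np.round(r['position']).tolist(),round(r['score'],2)) for r in spotter.landmark_of(p,q)][:4])
E
```

```text
pics
{'time_s': 0.0, 'qpos': array([ 7.21372858e+01,  1.83502987e+01,  8.97060742e+01, -2.09740590e-03,
        7.20432926e+01, -1.14703395e+00]), 'qvel': array([-0.06017396,  0.09372696,  0.01281405, -0.02164174,  0.05777456,
       -0.08506398]), 'effort': array([ 2.55079278e-03, -4.12457871e+01, -2.31976479e+01,  7.29973731e-02,
        4.58171521e-02, -1.13925814e-04]), 'ee_pos': array([165.25012442, 550.21814275, 213.13598382]), 'ee_rot': array([-1.79900315e+02, -1.40694904e-06,  1.63284968e+02]), 'force': array([ 0.10016119, -0.97423359,  0.17722827]), 'torque': array([ 0.00777446,  0.0523149 , -0.01893372]), 'gripper_force': 0.0, 'gripper_width': 91.0900510931986} 18.8
top [[400.7, 0.0, 278.1], [0.0, 400.7, 207.3], [0.0, 0.0, 1.0]] [[0.004, -0.999, -0.042], [-0.996, -0.0, -0.089], [0.089, 0.042, -0.995]] [49.0, 623.0, 928.0]
round_lid_centre [([378.0, 214.0], 0.79), ([430.0, 220.0], 0.72), ([246.0, 195.0], 0.28)]
square_lid_centre [([291.0, 279.0], 0.75)]
oblong_lid_centre [([157.0, 207.0], 0.89), ([314.0, 212.0], 0.89), ([247.0, 193.0], 0.72)]
round_mouth [([246.0, 195.0], 0.
[... 269 characters left out ...]
.0, 194.0], 0.57)]
side [[442.8, 0.0, 278.9], [0.0, 442.8, 207.7], [0.0, 0.0, 1.0]] [[0.92, -0.391, -0.002], [-0.14, -0.323, -0.936], [0.366, 0.862, -0.352]] [-535.0, 182.0, 849.0]
round_lid_centre [([324.0, 235.0], 0.72), ([353.0, 306.0], 0.65)]
square_lid_centre [([227.0, 221.0], 0.72)]
oblong_lid_centre [([244.0, 198.0], 0.82), ([292.0, 246.0], 0.59), ([287.0, 191.0], 0.56), ([228.0, 220.0], 0.49)]
round_mouth [([286.0, 200.0], 0.78)]
square_mouth [([323.0, 247.0], 0.8)]
oblong_mouth [([228.0, 224.0], 0.75)]
wipes_top [([198.0, 222.0], 0.93)]
dropper [([340.0, 237.0], 0.94), ([229.0, 226.0], 0.47), ([200.0, 219.0], 0.28)]
marker [([298.0, 205.0], 0.57)]
coverslips [([236.0, 317.0], 0.84)]
```

View pics/top0.png

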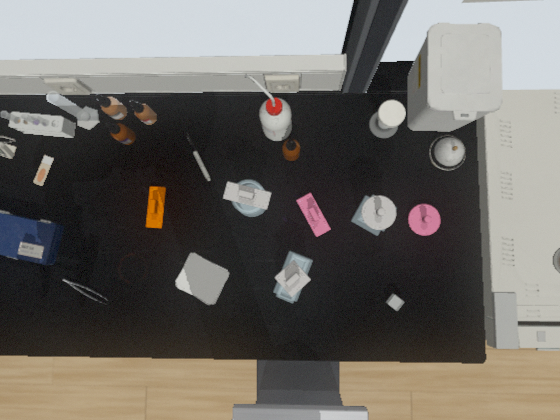

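View pics/side0.png

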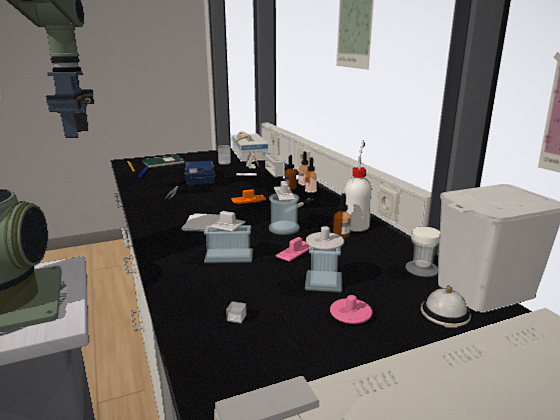

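The top view shows three white lids: oblong at (247,195) on the round jar, round at (379,213) on the square jar, and square at (292,279) on the trough. The look-alikes are pink round (424,220), pink oblong (313,215) and orange oblong (156,207). Only the white ones fit the description. The wipes are at (202,279). I'll confirm this in an enlarged crop.

```bash
python3 - <<'E'
from h import *
a=cv2.imread('pics/top0.png')[175:310,155:445]; b=cv2.imread('pics/side0.png')[175:300,170:360]
A=cv2.resize(a,None,fx=2.75,fy=2.75,interpolation=cv2.INTER_CUBIC);B=cv2.resize(b,None,fx=4.2,fy=4.2,interpolation=cv2.INTER_CUBIC)
cv2.imwrite('pics/c1.png',A);cv2.imwrite('pics/c2.png',B)
E
```

```text
(no output)
```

View pics/c1.png

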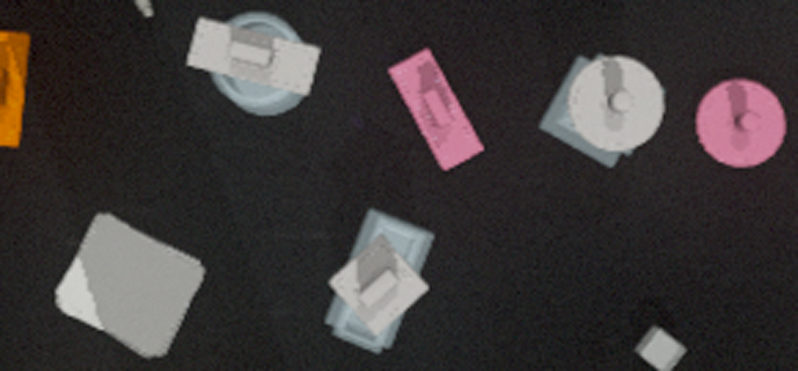

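View pics/c2.png

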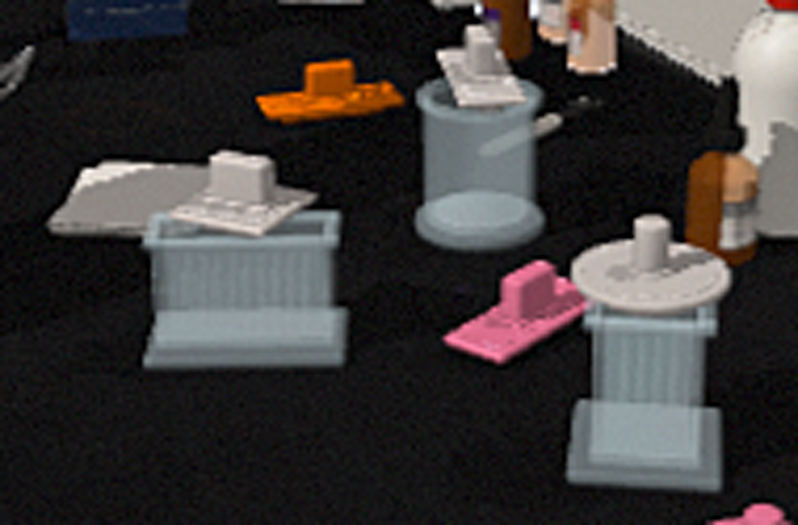

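The crop confirms it: the white lids are the targets and the pink and orange ones stay untouched. Next I'll fit poses with a two-view silhouette fit.

```bash
cat > fit.py <<'E'
from h import *
from scipy.optimize import minimize
rect=lambda lx,ly:np.array([[lx,ly],[-lx,ly],[-lx,-ly],[lx,-ly]])/2.
circ=lambda d:np.array([[np.cos(a),np.sin(a)] for a in np.linspace(0,2*np.pi,40,endpoint=False)])*d/2
LID={'round':[(circ(52),-19.5,-11.5),(circ(76),-11.5,-6.5),(circ(17),-6.5,19.5)],
'square':[(rect(34,34),-19.5,-11.5),(rect(58,58),-11.5,-6.5),(rect(34,14),-6.5,19.5)],
'oblong':[(rect(78,16),-19.5,-11.5),(rect(102,40),-11.5,-6.5),(rect(34,14),-6.5,19.5)]}
def J(foot,body,rim,H): return [(foot,-H,-H+12),(body,-H+12,-6),(rim,-6,0)]
JAR={'round':J(circ(82),circ(70),circ(78),90),'square':J(rect(74,74),rect(52,52),rect(62,62),85),'oblong':J(rect(108,62),rect(96,34),rect(104,42),72)}
H={'round':90,'square':85,'oblong':72}
S=4
def paint(img,p,parts,x,y,z,yaw,val,off):
    c,s=np.cos(np.radians(yaw)),np.sin(np.radians(yaw))
    for poly,z0,z1 in parts:
        q=poly@np.array([[c,s],[-s,c]])+[x,y]
        P=np.array([proj(p,[*v,z+zz]) for v in q for zz in(z0,z1)])
        h=cv2.convexHull(((P-off+.5)*S*16).astype(np.int32))
        cv2.fillConvexPoly(img,h,val,shift=4)
def labels(p):
    im=np.asarray(p['pixels']).astype(float);im=cv2.GaussianBlur(im,(0,0),.6)
    R,G,B=im[...,0],im[...,1],im[...,2];L=im.mean(2)
    jar=(B-R>12)&(L>50); lid=(~jar)&(L>60)&(abs(R-B)<35)&(R-G<25)
    return lid*2+jar*1
def fit(pics,objs,x0,pad=26,region=None,w=None):
    """objs: list of (parts,z,label); x0 flat [x,y,yaw]*n"""
    data=[]
    for p in pics:
        c=np.array([proj(p,[x0[3*i]+dx,x0[3*i+1]+dy,o[1]+dz]) for i,o in enumerate(objs) for dx in(-52,52) for dy in(-52,52) for dz in((-80,20) if o[2]==1 else (0,20))])
        lo=np.floor(c.min(0)-4).astype(int);hi=np.ceil(c.max(0)+4).astype(int)
        lab=labels(p)[lo[1]:hi[1],lo[0]:hi[0]]
        data.append((p,lo,lab))
    def cost(v):
        e=0
        for p,lo,lab in data:
            im=np.zeros((lab.shape[0]*S,lab.shape[1]*S),np.uint8)
            for i,o in enumerate(objs): paint(im,p,o[0],v[3*i],v[3*i+1],o[1],v[3*i+2],o[2],lo)
            for k in set(o[2] for o in objs):
                f=cv2.resize((im==k).astype(np.float32),(lab.shape[1],lab.shape[0]),interpolation=cv2.INTER_AREA)
                e+=np.abs(f-(lab==k)).sum()
        return e
    best=None
    v=np.array(x0,float)
    for st in(8,3,1.5):
        sim=np.vstack([v]+[v+np.eye(len(v))[i]*st*(2 if i%3==2 else 1) for i in range(len(v))])
        r=minimize(cost,v,method='Nelder-Mead',options=dict(initial_simplex=sim,maxfev=500,xatol=.05,fatol=.1));v=r.x
    return v,r.fun,data
E
cat > f1.py <<'E'
from fit import *
import pickle
a=grab('top');b=grab('side');pickle.dump((a,b),open('p0.pkl','wb'))
for jn,ln,uj,ul,yj,yl in(('round','oblong',(248,199),(247,195),0,-15),('square','round',(372,216),(379,212),60,0),('oblong','square',(292,279),(291,279),60,45)):
    z=H[jn]; X=atz(a,uj,z-20);Y=atz(a,ul,z+19.5)
    for pics in((a,b),(a,),(b,)):
      out=[]
      for dj in((0,90) if jn=='oblong' else (0,)):
       for dl in((0,90) if ln!='round' else (0,)):
        v,f,_=fit(pics,[(JAR[jn],z,1),(LID[ln],z+19.5,2)],[X[0],X[1],yj+dj,Y[0],Y[1],yl+dl]);out.append((f,v))
      out.sort(key=lambda t:t[0]);print(jn,ln,len(pics),[(round(f),np.round(v,1).tolist()) for f,v in out[:2]],flush=True)
E
time python3 f1.py
```

```text
round oblong 2 [(1243, [643.6, 118.8, -6.9, 643.9, 116.1, 75.6]), (1245, [643.4, 117.7, -23.5, 643.6, 116.0, 75.6])]
round oblong 1 [(252, [643.1, 116.3, -64.3, 643.7, 117.1, 75.8]), (253, [642.9, 116.9, -6.2, 643.7, 116.6, 75.7])]
round oblong 1 [(939, [648.4, 130.6, -11.8, 643.2, 112.7, 76.4]), (1014, [648.4, 132.8, 18.6, 630.3, 91.6, -8.7])]
square round 2 [(1985, [609.2, -173.2, 60.2, 606.0, -173.5, 10.0])]
square round 1 [(298, [606.9, -177.9, 61.1, 605.8, -172.3, 14.2])]
square round 1 [(1552, [610.9, -165.7, 59.8, 605.6, -175.6, 9.6])]
oblong square 2 [(1495, [459.8, 16.4, 160.2, 459.9, 15.7, 132.5]), (1497, [461.0, 17.4, -20.6, 460.4, 15.6, 133.3])]
oblong square 1 [(314, [459.6, 15.7, 157.7, 460.5, 16.1, 42.8]), (314, [459.6, 15.7, 157.7, 460.5, 16.1, 132.8])]
oblong square 1 [(1065, [465.2, 29.0, 161.3, 459.1, 12.3, 136.8]), (1088, [464.9, 29.2, 161.4, 455.7, 13.4, 24.4])]
real	0m33.674s
user	0m31.637s
sys	0m0.307s
```

```bash
python3 - <<'E'
from fit import *
import pickle
a,b=pickle.load(open('p0.pkl','rb'))
ims=[]
for p,(x0,y0,x1,y1),f in((a,(155,175,445,310),2.75),(b,(190,175,360,300),4)):
    im=np.asarray(p['pixels']);l=labels(p)
    print([im[y,x].tolist() for x,y in ((228,240),(215,240),(322,265),(285,215),(323,285),(200,222))] if p is b else [im[y,x].tolist() for x,y in((247,210),(365,205),(285,292))])
    v=np.stack([l*80,l*80,l*80],-1).astype(np.uint8)[y0:y1,x0:x1]
    ims.append(cv2.resize(v,(600,int(600*v.shape[0]/v.shape[1])),interpolation=cv2.INTER_NEAREST))
o=np.vstack(ims);cv2.imwrite('pics/lab.png',cv2.resize(o,(480,int(480*o.shape[0]/600))))
E
```

```text
[[161, 176, 179], [189, 186, 183], [153, 167, 169]]
[[125, 137, 140], [119, 129, 132], [129, 142, 146], [118, 128, 132], [125, 138, 140], [143, 138, 135]]
```

View pics/lab.png

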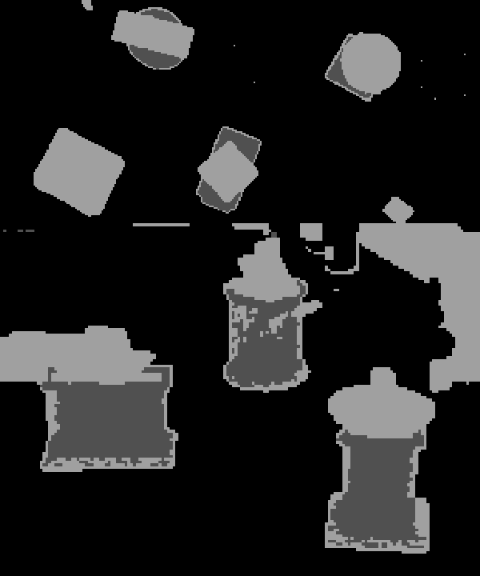

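```bash
sed -i "s/jar=(B-R>12)&(L>50)/jar=(B-R>0.03*L)\&(L>55)/" fit.py
cat > f2.py <<'E'
from fit import *
import pickle
a,b=pickle.load(open('p0.pkl','rb'))
for jn,ln,x0 in(('round','oblong',[643,117,0,643.8,116.3,75.6]),('square','round',[607,-176,60.5,605.9,-173,0]),('oblong','square',[459.6,16,158,460.2,15.9,132.8])):
    z=H[jn]
    for n,pics in(('both',(a,b)),('top',(a,)),('side',(b,))):
        v,f,_=fit(pics,[(JAR[jn],z,1),(LID[ln],z+19.5,2)],x0);print(jn,ln,n,round(f),np.round(v,1).tolist(),flush=True)
m=spotter.trace(a,'wipes_top')[0]['mask'];c=cv2.minAreaRect(np.argwhere(m)[:,::-1].astype(np.float32));print(c,[np.round(atz(a,u,9),0).tolist() for u in [c[0],*cv2.boxPoints(c)]])
E
python3 f2.py
```

```text
round oblong both 500 [643.4, 116.8, 6.7, 643.9, 117.4, 75.8]
round oblong top 101 [642.7, 116.7, 4.7, 643.7, 116.7, 75.9]
round oblong side 388 [644.4, 118.0, 7.4, 644.9, 116.8, 75.5]
square round both 966 [607.1, -173.6, 60.7, 606.3, -173.8, 3.3]
square round top 78 [606.2, -173.4, 60.7, 606.3, -173.6, 4.5]
square round side 870 [608.1, -172.6, 60.3, 606.3, -174.0, -0.8]
oblong square both 588 [460.9, 16.0, 158.7, 460.3, 15.9, 132.0]
oblong square top 104 [460.1, 15.7, 158.2, 460.6, 16.0, 132.3]
oblong square side 465 [461.7, 18.2, 159.8, 459.8, 15.4, 130.0]
((201.70001220703125, 279.1000061035156), (45.16857147216797, 39.80200958251953), 26.56505012512207) [[450.0, 235.0, 9.0], [431.0, 306.0, 9.0], [517.0, 264.0, 9.0], [469.0, 164.0, 9.0], [384.0, 206.0, 9.0]]
```

Request:
apply_moves(
  delta_pos=[
    [0.998,-0.903,0],
    [0.998,-0.903,0],
    [0.998,-0.903,0],
    [0.998,-0.903,0],
    [0.998,-0.903,0],
    [0.998,-0.903,0],
  ],
  rot=[
    [0,0,-0.255],
    [0,0,-0.255],
    [0,0,-0.255],
    [0,0,-0.255],
    [0,0,-0.255],
    [0,0,-0.255],
  ],
  hand=[0.5,0.5,0.5,0.5,0.5,0.5],
  newtons=20,
)

```text
time_s: 1.75
ee_pos: [286.3, 441.4, 214.2]
ee_rot: [180.0, -0.0, 141.2]
force: [0.2, 0.1, 0.3]
gripper_width: 53.7
gripper_force: 0.0
```

Request:
apply_moves(
  delta_pos=[
    [0.995,-0.903,0],
    [0.995,-0.903,0],
    [0.995,-0.903,0],
    [0.995,-0.903,0],
    [0.995,-0.903,0],
    [0.995,-0.903,0],
  ],
  rot=[
    [0,0,-0.255],
    [0,0,-0.255],
    [0,0,-0.255],
    [0,0,-0.255],
    [0,0,-0.255],
    [0,0,-0.255],
  ],
  hand=[0.5,0.5,0.5,0.5,0.5,0.5],
)

```text
time_s: 2.25
ee_pos: [404.9, 334.3, 213.9]
ee_rot: [-180.0, -0.1, 119.4]
force: [-0.5, 0.9, -0.2]
gripper_width: 46.0
gripper_force: 0.0
```

Request:
apply_moves(
  delta_pos=[
    [0.995,-0.903,0],
    [0.995,-0.903,0],
    [0.995,-0.903,0],
    [0.995,-0.903,0],
    [0.995,-0.903,0],
    [0.995,-0.903,0],
  ],
  rot=[
    [0,0,-0.255],
    [0,0,-0.255],
    [0,0,-0.255],
    [0,0,-0.255],
    [0,0,-0.255],
    [0,0,-0.255],
  ],
  hand=[0.5,0.5,0.5,0.5,0.5,0.5],
)

```text
time_s: 2.75
ee_pos: [524.0, 226.7, 213.5]
ee_rot: [-179.9, -0.1, 97.5]
force: [0.1, 0.3, 0.3]
gripper_width: 46.0
gripper_force: 0.0
```

Request:
apply_moves(
  delta_pos=[
    [0.995,-0.903,0],
    [0.995,-0.903,0],
    [0.995,-0.903,0],
    [0.995,-0.903,0],
    [0.995,-0.903,0],
    [0.995,-0.903,0],
  ],
  rot=[
    [0,0,-0.255],
    [0,0,-0.255],
    [0,0,-0.255],
    [0,0,-0.255],
    [0,0,-0.255],
    [0,0,-0.255],
  ],
  hand=[0.5,0.5,0.5,0.5,0.5,0.5],
)

```text
time_s: 3.25
ee_pos: [643.1, 119.0, 213.2]
ee_rot: [-179.9, -0.0, 75.7]
force: [0.6, 0.4, 0.6]
gripper_width: 45.6
gripper_force: 0.0
```

Request:
apply_moves(
  delta_pos=[
    [0.004,0,-0.4],
    [0.004,0,-0.7],
    [0.004,0,-0.8],
    [0.004,0,-0.85],
    [0.004,0,-0.89],
    [0.004,0,-0.89],
    [0.004,0,-0.89],
  ],
  rot=[
    [0,0,0],
    [0,0,0],
    [0,0,0],
    [0,0,0],
    [0,0,0],
    [0,0,0],
    [0,0,0],
  ],
  hand=[0.5,0.5,0.5,0.5,0.5,0.5,0.5],
)

```text
time_s: 3.83
ee_pos: [644.4, 118.6, 108.9]
ee_rot: [179.8, -0.1, 75.7]
force: [-0.5, -0.5, 0.1]
gripper_width: 45.6
gripper_force: 0.0
```

```bash
python3 - <<'E'
from h import *
a=grab('top','top1.png');b=grab('side','side1.png');print(env.state()['ee_pos'],env.state()['force'])
A=cv2.imread('pics/top1.png')[140:250,190:300];B=cv2.imread('pics/side1.png')[100:250,220:350]
cv2.imwrite('pics/c3.png',np.hstack([cv2.resize(A,(400,400)),cv2.resize(B,(400,461))[:400]]))
E
```

```text
[644.70090789 117.92876302 109.06179652] [ 0.2955669  -0.01139714  1.68221536]
```

View pics/c3.png

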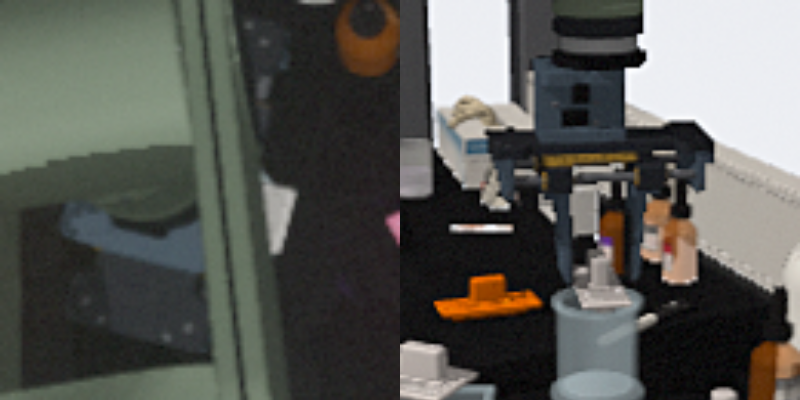

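The side crop shows the bar grip centred between the open fingers, just above the oblong lid's plate. I'll close on it and lift.

Request:
apply_moves(
  delta_pos=[
    [0,0,-0.0125],
    [0,0,-0.0125],
    [0,0,-0.0125],
    [0,0,-0.0125],
    [0,0,-0.0125],
    [0,0,-0.0125],
    [0,0,-0.0125],
    [0,0,-0.0125],
  ],
  rot=[
    [0,0,0],
    [0,0,0],
    [0,0,0],
    [0,0,0],
    [0,0,0],
    [0,0,0],
    [0,0,0],
    [0,0,0],
  ],
  hand=[0.5,0.05,0.05,0.05,0.05,0.05,0.05,0.05],
  newtons=20,
)

```text
time_s: 4.6
ee_pos: [643.9, 117.2, 105.6]
ee_rot: [180.0, 0.0, 75.6]
force: [-0.0, 0.3, -0.6]
gripper_width: 13.8
gripper_force: 20.0
```

Request:
apply_moves(
  delta_pos=[
    [0,0,0.15],
    [0,0,0.3],
    [0,0,0.5],
    [0,0,0.5],
    [0,0,0.5],
  ],
  rot=[
    [0,0,0],
    [0,0,0],
    [0,0,0],
    [0,0,0],
    [0,0,0],
  ],
  hand=[0.05,0.05,0.05,0.05,0.05],
)

```text
time_s: 5.02
ee_pos: [644.6, 117.4, 166.9]
ee_rot: [179.8, -0.1, 75.6]
force: [-0.9, -0.6, -0.9]
gripper_width: 13.5
gripper_force: 20.0
```

Request:
apply_moves(
  delta_pos=[
    [-0.808,0.491,0],
    [-0.808,0.491,0],
    [-0.808,0.491,0],
    [-0.808,0.491,0],
    [-0.808,0.491,0],
  ],
  rot=[
    [0,0,-0.14],
    [0,0,-0.14],
    [0,0,-0.14],
    [0,0,-0.14],
    [0,0,-0.14],
  ],
  hand=[0.05,0.05,0.05,0.05,0.05],
)

```text
time_s: 5.43
ee_pos: [545.2, 176.6, 164.6]
ee_rot: [-179.9, 0.1, 63.7]
force: [0.3, -1.0, -0.9]
gripper_width: 13.7
gripper_force: 20.0
```

Request:
apply_moves(
  delta_pos=[
    [-0.808,0.491,0],
    [-0.808,0.491,0],
    [-0.808,0.491,0],
    [-0.808,0.491,0],
    [-0.808,0.491,0],
  ],
  rot=[
    [0,0,0],
    [0,0,0],
    [0,0,0],
    [0,0,0],
    [0,0,0],
  ],
  hand=[0.05,0.05,0.05,0.05,0.05],
)

```text
time_s: 5.85
ee_pos: [450.0, 235.2, 165.3]
ee_rot: [180.0, 0.0, 63.7]
force: [-0.3, 0.3, -1.5]
gripper_width: 14.0
gripper_force: 20.0
```

Request:
apply_moves(
  delta_pos=[
    [0,0,-0.35],
    [0,0,-0.7],
    [0,0,-0.9],
    [0,0,-1.0],
    [0,0,-1.0],
    [0,0,-1.0],
  ],
  rot=[
    [0,0,0],
    [0,0,0],
    [0,0,0],
    [0,0,0],
    [0,0,0],
    [0,0,0],
  ],
  hand=[0.05,0.05,0.05,0.05,0.05,0.05],
)

```text
time_s: 6.35
ee_pos: [451.4, 234.4, 44.9]
ee_rot: [-180.0, 0.1, 63.5]
force: [-0.1, -0.3, -0.2]
gripper_width: 13.9
gripper_force: 20.0
```

Request:
apply_moves(
  delta_pos=[
    [0,0,-0.08],
    [0,0,-0.12],
    [0,0,-0.15],
    [0,0,-0.165],
    [0,0,-0.17],
    [0,0,-0.17],
  ],
  rot=[
    [0,0,0],
    [0,0,0],
    [0,0,0],
    [0,0,0],
    [0,0,0],
    [0,0,0],
  ],
  hand=[0.05,0.05,0.05,0.05,0.05,0.05],
)

```text
time_s: 6.85
ee_pos: [450.0, 235.2, 25.4]
ee_rot: [180.0, -0.0, 63.6]
force: [0.2, 0.6, 0.0]
gripper_width: 14.0
gripper_force: 20.0
```

Request:
apply_moves(
  delta_pos=[
    [0,0,-0.008],
    [0,0,-0.012],
    [0,0,-0.012],
  ],
  rot=[
    [0,0,0],
    [0,0,0],
    [0,0,0],
  ],
  hand=[0.05,0.05,0.05],
)

```text
time_s: 7.1
ee_pos: [450.1, 235.3, 24.3]
ee_rot: [180.0, -0.0, 63.6]
force: [-0.5, 0.5, 3.0]
gripper_width: 14.0
gripper_force: 20.0
```

Request:
apply_moves(
  delta_pos=[
    [0,0,0],
    [0,0,0],
    [0,0,0],
    [0,0,0.02],
    [0,0,0.2],
    [0,0,0.5],
    [0,0,0.9],
    [0,0,1.0],
    [0,0,1.0],
  ],
  rot=[
    [0,0,0],
    [0,0,0],
    [0,0,0],
    [0,0,0],
    [0,0,0],
    [0,0,0],
    [0,0,0],
    [0,0,0],
    [0,0,0],
  ],
  hand=[0.5,0.5,0.5,0.5,0.5,0.5,0.5,0.5,0.5],
)

```text
time_s: 7.85
ee_pos: [452.9, 236.6, 148.9]
ee_rot: [179.6, -0.5, 63.6]
force: [0.6, -0.4, 0.4]
gripper_width: 45.6
gripper_force: 0.0
```

Request:
apply_moves(
  delta_pos=[
    [0,0,0.5],
    [0.326,-0.852,0.583],
    [0.326,-0.852,0.583],
    [0.326,-0.852,0.583],
    [0.326,-0.852,0.583],
    [0.326,-0.852,0.583],
  ],
  rot=[
    [0,0,0],
    [0,0,0],
    [0,0,0],
    [0,0,0],
    [0,0,0],
    [0,0,0],
  ],
  hand=[0.5,0.5,0.5,0.5,0.5,0.5],
)

```text
time_s: 8.35
ee_pos: [489.1, 131.7, 213.2]
ee_rot: [-180.0, 0.0, 63.4]
force: [-0.5, 1.0, 0.5]
gripper_width: 45.5
gripper_force: 0.0
```

Request:
apply_moves(
  delta_pos=[
    [0.326,-0.852,0],
    [0.326,-0.852,0],
    [0.326,-0.852,0],
    [0.326,-0.852,0],
    [0.326,-0.852,0],
  ],
  rot=[
    [0,0,0],
    [0,0,0],
    [0,0,0],
    [0,0,0],
    [0,0,0],
  ],
  hand=[0.5,0.5,0.5,0.5,0.5],
)

```text
time_s: 8.77
ee_pos: [527.6, 30.8, 212.4]
ee_rot: [-179.8, 0.0, 63.5]
force: [-0.2, 0.9, -0.4]
gripper_width: 45.8
gripper_force: 0.0
```

Request:
apply_moves(
  delta_pos=[
    [0.326,-0.852,0],
    [0.326,-0.852,0],
    [0.326,-0.852,0],
    [0.326,-0.852,0],
    [0.326,-0.852,0],
  ],
  rot=[
    [0,0,0],
    [0,0,0],
    [0,0,0],
    [0,0,0],
    [0,0,0],
  ],
  hand=[0.5,0.5,0.5,0.5,0.5],
)

```text
time_s: 9.18
ee_pos: [566.9, -70.4, 212.8]
ee_rot: [-179.9, -0.0, 63.6]
force: [-0.3, 0.4, -0.6]
gripper_width: 45.5
gripper_force: 0.0
```

Request:
apply_moves(
  delta_pos=[
    [0.326,-0.852,0],
    [0.326,-0.852,0],
    [0.326,-0.852,0],
    [0.326,-0.852,0],
    [0.326,-0.852,0],
    [0.326,-0.852,0],
  ],
  rot=[
    [0,0,0],
    [0,0,0],
    [0,0,0],
    [0,0,0],
    [0,0,0],
    [0,0,0],
  ],
  hand=[0.5,0.5,0.5,0.5,0.5,0.5],
)

```text
time_s: 9.68
ee_pos: [605.9, -171.3, 213.4]
ee_rot: [-179.9, -0.0, 63.7]
force: [-0.4, 0.1, -0.7]
gripper_width: 45.7
gripper_force: 0.0
```

```bash
python3 - <<'E'
from fit import *
import pickle
a=grab('top','top2.png');b=grab('side','side2.png');pickle.dump((a,b),open('p2.pkl','wb'))
for n,pp in(('both',(a,b)),('top',(a,)),('side',(b,))):
    v,f,_=fit(pp,[(JAR['round'],90,1)],[643.4,116.8,0]);print('round',n,round(f),np.round(v,1))
print(env.state()['ee_pos'])
o=np.hstack([cv2.resize(cv2.imread('pics/top2.png')[170:320,150:290],(400,428)),cv2.resize(cv2.imread('pics/side2.png')[165:315,180:320],(400,428))])
cv2.imwrite('pics/c4.png',o)
E
```

```text
round both 133 [643.4 116.3   6.2]
round top 35 [643.1 116.6   5.7]
round side 97 [643.9 116.7   9.1]
[ 605.9684411  -171.45550019  213.90136621]
```

View pics/c4.png

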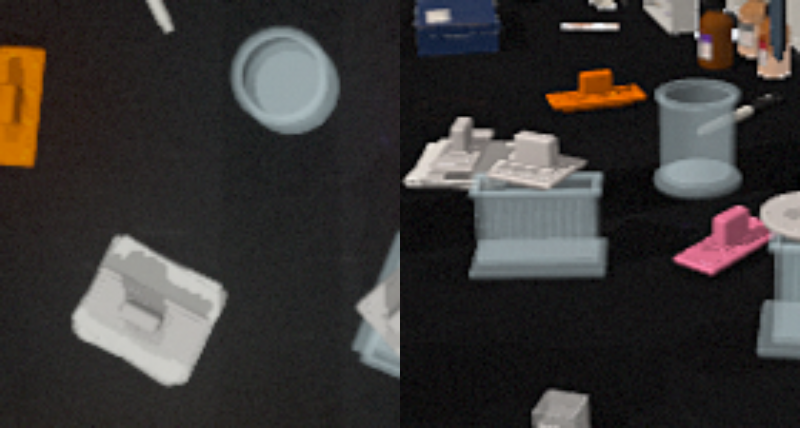

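The oblong lid stands flat on the wipes and the round jar's mouth is clear at (643.4, 116.6). Next, the round lid.

Request:
apply_moves(
  delta_pos=[
    [0,0,-0.35],
    [0,0,-0.65],
    [0,0,-0.8],
    [0,0,-0.88],
    [0,0,-0.93],
    [0,0,-0.944],
    [0,0,-0.944],
    [0,0,-0.944],
  ],
  rot=[
    [0,0,0],
    [0,0,0],
    [0,0,0],
    [0,0,0],
    [0,0,0],
    [0,0,0],
    [0,0,0],
    [0,0,0],
  ],
  hand=[0.5,0.5,0.5,0.5,0.5,0.5,0.5,0.5],
)

```text
time_s: 10.45
ee_pos: [607.5, -173.9, 102.2]
ee_rot: [179.8, -0.0, 63.6]
force: [0.1, -0.2, 0.5]
gripper_width: 45.9
gripper_force: 0.0
```

Request:
apply_moves(
  delta_pos=[
    [0,0,0],
    [0,0,0],
    [0,0,0],
    [0,0,0],
    [0,0,0],
    [0,0,0],
    [0,0,0],
  ],
  rot=[
    [0,0,0],
    [0,0,0],
    [0,0,0],
    [0,0,0],
    [0,0,0],
    [0,0,0],
    [0,0,0],
  ],
  hand=[0.05,0.05,0.05,0.05,0.05,0.05,0.05],
  newtons=20,
)

```text
time_s: 11.03
ee_pos: [606.4, -173.9, 100.8]
ee_rot: [180.0, 0.0, 63.6]
force: [-0.9, 0.6, 3.1]
gripper_width: 16.5
gripper_force: 20.0
```

Request:
apply_moves(
  delta_pos=[
    [0,0,0.15],
    [0,0,0.3],
    [0,0,0.6],
    [0,0,0.6],
    [0,0,0.6],
  ],
  rot=[
    [0,0,0],
    [0,0,0],
    [0,0,0],
    [0,0,0],
    [0,0,0],
  ],
  hand=[0.05,0.05,0.05,0.05,0.05],
)

```text
time_s: 11.45
ee_pos: [607.7, -174.2, 174.6]
ee_rot: [179.7, -0.0, 63.6]
force: [0.1, 0.6, -0.6]
gripper_width: 16.4
gripper_force: 20.0
```

```bash
python3 - <<'E'
from fit import *
b=grab('side','side3.png');a=grab('top');e=env.state()['ee_pos'];print(e)
v,f,_=fit((b,),[(LID['round'],e[2]+3.9,2)],[e[0],e[1],0]);print('lid held',round(f),np.round(v,1))
for n,pp in(('both',(a,b)),('top',(a,)),('side',(b,))):
    v,f,_=fit(pp,[(JAR['square'],85,1)],[607,-173.5,60.5]);print('sq',n,round(f),np.round(v,1))
cv2.imwrite('pics/c5.png',cv2.resize(cv2.imread('pics/side3.png')[150:310,240:400],(500,500)))
E
```

```text
[ 605.7608148  -173.63431719  171.55464176]
lid held 1365 [ 612.  -169.1   -4.7]
sq both 886 [ 607.4 -173.6   60.3]
sq top 568 [ 607.2 -172.9   62.2]
sq side 307 [ 607.9 -173.7   59.3]
```

View pics/c5.png

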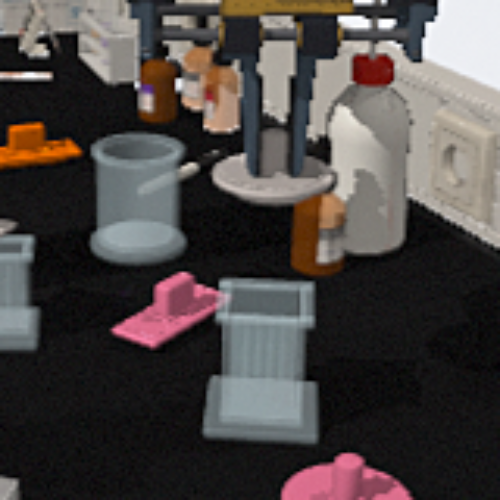

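Request:
apply_moves(
  delta_pos=[
    [0.103,0.807,0],
    [0.103,0.807,0],
    [0.103,0.807,0],
    [0.103,0.807,0],
    [0.103,0.807,0],
  ],
  rot=[
    [0,0,0],
    [0,0,0],
    [0,0,0],
    [0,0,0],
    [0,0,0],
  ],
  hand=[0.05,0.05,0.05,0.05,0.05],
)

```text
time_s: 11.97
ee_pos: [618.1, -76.4, 171.0]
ee_rot: [-179.9, 0.1, 63.7]
force: [-0.1, 0.9, -0.1]
gripper_width: 16.2
gripper_force: 20.0
```

Request:
apply_moves(
  delta_pos=[
    [0.103,0.807,0],
    [0.103,0.807,0],
    [0.103,0.807,0],
    [0.103,0.807,0],
    [0.103,0.807,0],
  ],
  rot=[
    [0,0,0],
    [0,0,0],
    [0,0,0],
    [0,0,0],
    [0,0,0],
  ],
  hand=[0.05,0.05,0.05,0.05,0.05],
)

```text
time_s: 12.38
ee_pos: [630.9, 19.0, 171.8]
ee_rot: [-180.0, 0.1, 63.6]
force: [-0.7, -0.9, -1.1]
gripper_width: 15.8
gripper_force: 20.0
```

Request:
apply_moves(
  delta_pos=[
    [0.103,0.807,0],
    [0.103,0.807,0],
    [0.103,0.807,0],
    [0.103,0.807,0],
    [0.103,0.807,0],
    [0.103,0.807,0],
    [0.103,0.807,0],
  ],
  rot=[
    [0,0,0],
    [0,0,0],
    [0,0,0],
    [0,0,0],
    [0,0,0],
    [0,0,0],
    [0,0,0],
  ],
  hand=[0.05,0.05,0.05,0.05,0.05,0.05,0.05],
)

```text
time_s: 12.97
ee_pos: [643.4, 114.5, 172.5]
ee_rot: [180.0, 0.1, 63.5]
force: [0.3, -0.9, -0.9]
gripper_width: 16.2
gripper_force: 20.0
```

Request:
apply_moves(
  delta_pos=[
    [0,0,-0.25],
    [0,0,-0.4],
    [0,0,-0.48],
    [0,0,-0.52],
    [0,0,-0.55],
    [0,0,-0.57],
    [0,0,-0.585],
    [0,0,-0.6],
    [0,0,-0.6],
  ],
  rot=[
    [0,0,0],
    [0,0,0],
    [0,0,0],
    [0,0,0],
    [0,0,0],
    [0,0,0],
    [0,0,0],
    [0,0,0],
    [0,0,0],
  ],
  hand=[0.05,0.05,0.05,0.05,0.05,0.05,0.05,0.05,0.05],
)

```text
time_s: 13.72
ee_pos: [643.7, 116.7, 100.9]
ee_rot: [180.0, -0.0, 63.6]
force: [0.4, -0.7, -0.7]
gripper_width: 15.9
gripper_force: 20.0
```

Request:
apply_moves(
  delta_pos=[
    [0,0,-0.012],
    [0,0,-0.02],
    [0,0,-0.027],
    [0,0,-0.031],
    [0,0,-0.031],
  ],
  rot=[
    [0,0,0],
    [0,0,0],
    [0,0,0],
    [0,0,0],
    [0,0,0],
  ],
  hand=[0.05,0.05,0.05,0.05,0.05],
)

```text
time_s: 14.13
ee_pos: [643.6, 116.8, 97.8]
ee_rot: [180.0, -0.0, 63.6]
force: [-1.2, -0.1, 4.5]
gripper_width: 16.2
gripper_force: 20.0
```

Request:
apply_moves(
  delta_pos=[
    [0,0,0],
    [0,0,0],
    [0,0,0],
    [0,0,0.03],
    [0,0,0.2],
    [0,0,0.5],
    [0,0,0.8],
    [0,0,0.975],
    [0,0,0.975],
  ],
  rot=[
    [0,0,0],
    [0,0,0],
    [0,0,0],
    [0,0,0],
    [0,0,0],
    [0,0,0],
    [0,0,0],
    [0,0,0],
    [0,0,0],
  ],
  hand=[0.5,0.5,0.5,0.5,0.5,0.5,0.5,0.5,0.5],
)

```text
time_s: 14.88
ee_pos: [646.4, 117.2, 220.2]
ee_rot: [179.5, -0.4, 63.6]
force: [0.9, -0.4, 1.2]
gripper_width: 45.8
gripper_force: 0.0
```

Request:
apply_moves(
  delta_pos=[
    [-0.764,-0.42,0],
    [-0.764,-0.42,0],
    [-0.764,-0.42,0],
    [-0.764,-0.42,0],
    [-0.764,-0.42,0],
    [-0.764,-0.42,0],
  ],
  rot=[
    [0,0,0.4],
    [0,0,0.4],
    [0,0,0.4],
    [0,0,0.4],
    [0,0,0.4],
    [0,0,0.4],
  ],
  hand=[0.5,0.5,0.5,0.5,0.5,0.5],
)

```text
time_s: 15.38
ee_pos: [551.1, 65.9, 213.4]
ee_rot: [-180.0, 0.0, 98.0]
force: [-0.6, -0.4, -0.6]
gripper_width: 45.7
gripper_force: 0.0
```

Request:
apply_moves(
  delta_pos=[
    [-0.764,-0.42,0],
    [-0.764,-0.42,0],
    [-0.764,-0.42,0],
    [-0.764,-0.42,0],
    [-0.764,-0.42,0],
    [-0.764,-0.42,0],
    [-0.764,-0.42,0],
  ],
  rot=[
    [0,0,0.4],
    [0,0,0.4],
    [0,0,0.4],
    [0,0,0.4],
    [0,0,0.4],
    [0,0,0.4],
    [0,0,0.4],
  ],
  hand=[0.5,0.5,0.5,0.5,0.5,0.5,0.5],
)

```text
time_s: 15.97
ee_pos: [460.2, 15.9, 213.5]
ee_rot: [-180.0, -0.0, 132.1]
force: [-0.1, 0.5, 0.1]
gripper_width: 45.6
gripper_force: 0.0
```

Request:
apply_moves(
  delta_pos=[
    [0,0,-0.35],
    [0,0,-0.65],
    [0,0,-0.85],
    [0,0,-0.95],
    [0,0,-1.0],
    [0,0,-1.0],
    [0,0,-1.0],
  ],
  rot=[
    [0,0,0],
    [0,0,0],
    [0,0,0],
    [0,0,0],
    [0,0,0],
    [0,0,0],
    [0,0,0],
  ],
  hand=[0.5,0.5,0.5,0.5,0.5,0.5,0.5],
)

```text
time_s: 16.55
ee_pos: [460.8, 16.0, 94.1]
ee_rot: [180.0, 0.0, 132.3]
force: [0.1, 0.0, 0.5]
gripper_width: 45.2
gripper_force: 0.0
```

Request:
apply_moves(
  delta_pos=[
    [0,0,-0.03],
    [0,0,-0.0525],
    [0,0,-0.0525],
    [0,0,-0.0525],
    [0,0,-0.0525],
    [0,0,-0.0525],
    [0,0,-0.0525],
    [0,0,-0.0525],
    [0,0,-0.0525],
  ],
  rot=[
    [0,0,0],
    [0,0,0],
    [0,0,0],
    [0,0,0],
    [0,0,0],
    [0,0,0],
    [0,0,0],
    [0,0,0],
    [0,0,0],
  ],
  hand=[0.5,0.5,0.05,0.05,0.05,0.05,0.05,0.05,0.05],
  newtons=20,
)

```text
time_s: 17.3
ee_pos: [460.3, 15.9, 87.7]
ee_rot: [180.0, 0.0, 132.3]
force: [0.7, 0.9, 0.6]
gripper_width: 13.9
gripper_force: 20.0
```

Request:
apply_moves(
  delta_pos=[
    [0,0,0.1],
    [0,0,0.3],
    [0,0,0.6],
    [0,0,0.7],
    [0,0,0.7],
    [0,0,0.7],
  ],
  rot=[
    [0,0,0],
    [0,0,0],
    [0,0,0],
    [0,0,0],
    [0,0,0],
    [0,0,0],
  ],
  hand=[0.05,0.05,0.05,0.05,0.05,0.05],
)

```text
time_s: 17.8
ee_pos: [460.0, 15.9, 171.5]
ee_rot: [180.0, 0.0, 132.3]
force: [-1.3, 0.5, -1.0]
gripper_width: 13.9
gripper_force: 20.0
```

```bash
python3 - <<'E'
from fit import *
b=grab('side','side4.png');e=env.state()['ee_pos'];print(e)
v,f,_=fit((b,),[(JAR['oblong'],72,1)],[460.5,16,158.5]);print('obl side',round(f),np.round(v,1))
v,f,_=fit((b,),[(JAR['round'],90,1),(LID['round'],101.5,2)],[643.5,116.7,0,643.5,116.7,0]);print('round',round(f),np.round(v,1))
cv2.imwrite('pics/c6.png',cv2.resize(cv2.imread('pics/side4.png')[120:300,180:360],(500,500)))
E
```

```text
[459.26480331  15.85399015 170.51054354]
obl side 106 [461.1  17.  159.5]
round 323 [644.9 118.8  10.5 646.4 119.5 -15.9]
```

View pics/c6.png

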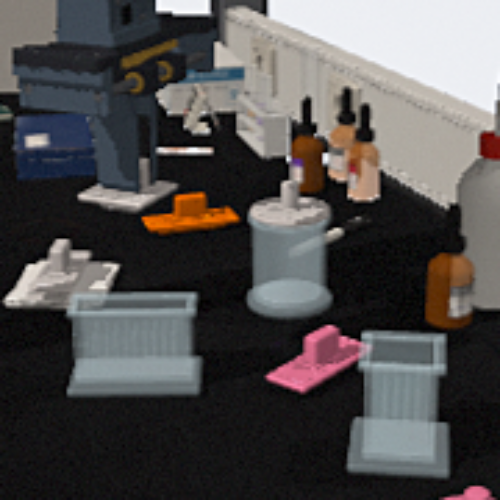

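The round lid is seated on the round jar and the square lid is held level. Next it goes to the square jar.

Request:
apply_moves(
  delta_pos=[
    [0.612,-0.789,0],
    [0.612,-0.789,0],
    [0.612,-0.789,0],
    [0.612,-0.789,0],
    [0.612,-0.789,0],
  ],
  rot=[
    [0,0,0.107],
    [0,0,0.107],
    [0,0,0.107],
    [0,0,0.107],
    [0,0,0.107],
  ],
  hand=[0.05,0.05,0.05,0.05,0.05],
)

```text
time_s: 18.27
ee_pos: [533.1, -79.9, 168.9]
ee_rot: [-179.9, -0.2, 141.4]
force: [0.1, 0.4, -2.1]
gripper_width: 13.9
gripper_force: 20.0
```

Request:
apply_moves(
  delta_pos=[
    [0.612,-0.789,0],
    [0.612,-0.789,0],
    [0.612,-0.789,0],
    [0.612,-0.789,0],
    [0.612,-0.789,0],
    [0.612,-0.789,0],
    [0.612,-0.789,0],
  ],
  rot=[
    [0,0,0.107],
    [0,0,0.107],
    [0,0,0.107],
    [0,0,0.107],
    [0,0,0.107],
    [0,0,0.107],
    [0,0,0.107],
  ],
  hand=[0.05,0.05,0.05,0.05,0.05,0.05,0.05],
)

```text
time_s: 18.85
ee_pos: [605.6, -171.7, 170.9]
ee_rot: [-180.0, -0.1, 150.8]
force: [0.3, 0.2, -0.0]
gripper_width: 14.1
gripper_force: 20.0
```

Request:
apply_moves(
  delta_pos=[
    [0,0,-0.25],
    [0,0,-0.4],
    [0,0,-0.5],
    [0,0,-0.54],
    [0,0,-0.57],
    [0,0,-0.59],
    [0,0,-0.61],
    [0,0,-0.625],
    [0,0,-0.625],
  ],
  rot=[
    [0,0,0],
    [0,0,0],
    [0,0,0],
    [0,0,0],
    [0,0,0],
    [0,0,0],
    [0,0,0],
    [0,0,0],
    [0,0,0],
  ],
  hand=[0.05,0.05,0.05,0.05,0.05,0.05,0.05,0.05,0.05],
)

```text
time_s: 19.6
ee_pos: [607.1, -173.5, 96.8]
ee_rot: [180.0, 0.0, 150.7]
force: [0.1, 0.4, -0.6]
gripper_width: 14.1
gripper_force: 20.0
```

Request:
apply_moves(
  delta_pos=[
    [0,0,-0.012],
    [0,0,-0.022],
    [0,0,-0.03],
    [0,0,-0.037],
    [0,0,-0.037],
  ],
  rot=[
    [0,0,0],
    [0,0,0],
    [0,0,0],
    [0,0,0],
    [0,0,0],
  ],
  hand=[0.05,0.05,0.05,0.05,0.05],
)

```text
time_s: 20.02
ee_pos: [607.2, -173.6, 92.7]
ee_rot: [180.0, 0.0, 150.7]
force: [0.2, 0.0, 2.7]
gripper_width: 13.7
gripper_force: 20.0
```

Request:
apply_moves(
  delta_pos=[
    [0,0,0],
    [0,0,0],
    [0,0,0],
    [0,0,0.03],
    [0,0,0.2],
    [0,0,0.5],
    [0,0,0.8],
    [0,0,1.0],
    [0,0,1.0],
  ],
  rot=[
    [0,0,0],
    [0,0,0],
    [0,0,0],
    [0,0,0],
    [0,0,0],
    [0,0,0],
    [0,0,0],
    [0,0,0],
    [0,0,0],
  ],
  hand=[0.5,0.5,0.5,0.5,0.5,0.5,0.5,0.5,0.5],
)

```text
time_s: 20.77
ee_pos: [610.0, -174.4, 218.9]
ee_rot: [179.8, 0.7, 150.7]
force: [0.4, 0.0, 0.8]
gripper_width: 45.6
gripper_force: 0.0
```

Request:
apply_moves(
  delta_pos=[
    [-0.328,0.851,0],
    [-0.328,0.851,0],
    [-0.328,0.851,0],
    [-0.328,0.851,0],
    [-0.328,0.851,0],
  ],
  rot=[
    [0,0,-0.2534],
    [0,0,-0.2534],
    [0,0,-0.2534],
    [0,0,-0.2534],
    [0,0,-0.2534],
  ],
  hand=[0.5,0.5,0.5,0.5,0.5],
)

```text
time_s: 21.18
ee_pos: [567.2, -70.3, 212.0]
ee_rot: [-180.0, 0.0, 129.1]
force: [0.3, -0.7, -1.2]
gripper_width: 45.5
gripper_force: 0.0
```

Request:
apply_moves(
  delta_pos=[
    [-0.328,0.851,0],
    [-0.328,0.851,0],
    [-0.328,0.851,0],
    [-0.328,0.851,0],
    [-0.328,0.851,0],
  ],
  rot=[
    [0,0,-0.2534],
    [0,0,-0.2534],
    [0,0,-0.2534],
    [0,0,-0.2534],
    [0,0,-0.2534],
  ],
  hand=[0.5,0.5,0.5,0.5,0.5],
)

```text
time_s: 21.6
ee_pos: [528.5, 30.8, 212.0]
ee_rot: [180.0, 0.0, 107.4]
force: [1.3, -1.4, 0.2]
gripper_width: 45.7
gripper_force: 0.0
```

Request:
apply_moves(
  delta_pos=[
    [-0.328,0.851,0],
    [-0.328,0.851,0],
    [-0.328,0.851,0],
    [-0.328,0.851,0],
    [-0.328,0.851,0],
  ],
  rot=[
    [0,0,-0.2534],
    [0,0,-0.2534],
    [0,0,-0.2534],
    [0,0,-0.2534],
    [0,0,-0.2534],
  ],
  hand=[0.5,0.5,0.5,0.5,0.5],
)

```text
time_s: 22.02
ee_pos: [489.7, 132.8, 211.9]
ee_rot: [180.0, 0.0, 85.6]
force: [0.5, -0.2, -0.6]
gripper_width: 45.5
gripper_force: 0.0
```

Request:
apply_moves(
  delta_pos=[
    [-0.328,0.851,0],
    [-0.328,0.851,0],
    [-0.328,0.851,0],
    [-0.328,0.851,0],
    [-0.328,0.851,0],
    [-0.328,0.851,0],
    [-0.328,0.851,0],
  ],
  rot=[
    [0,0,-0.2534],
    [0,0,-0.2534],
    [0,0,-0.2534],
    [0,0,-0.2534],
    [0,0,-0.2534],
    [0,0,-0.2534],
    [0,0,-0.2534],
  ],
  hand=[0.5,0.5,0.5,0.5,0.5,0.5,0.5],
)

```text
time_s: 22.6
ee_pos: [450.7, 233.5, 211.9]
ee_rot: [180.0, 0.0, 63.6]
force: [-0.6, 0.2, -0.4]
gripper_width: 45.2
gripper_force: 0.0
```

```bash
python3 - <<'E'
from fit import *
b=grab('side','side5.png');a=grab('top');e=env.state();print(e['ee_pos'],e['ee_rot'])
for n,pp in(('both',(a,b)),('top',(a,)),('side',(b,))):
    v,f,_=fit(pp,[(JAR['oblong'],72,1)],[460.7,16,158.8]);print('obl',n,round(f),np.round(v,1))
v,f,_=fit((a,b),[(JAR['square'],85,1),(LID['square'],96.5,2)],[607,-173.5,60.6,607,-173.5,150.6]);print('sq',round(f),np.round(v,1))
E
```

```text
[450.41979969 233.67955361 211.98094412] [1.79978960e+02 1.60077725e-02 6.35644126e+01]
obl both 157 [460.3  15.7 158.6]
obl top 45 [460.1  15.7 158.2]
obl side 103 [461.3  16.9 158.9]
sq 884 [ 606.7 -173.9   61.   608.  -174.3  151.4]
```

Request:
apply_moves(
  delta_pos=[
    [0,0,-0.35],
    [0,0,-0.7],
    [0,0,-1.0],
    [0,0,-1.0],
    [0,0,-1.0],
  ],
  rot=[
    [0,0,0],
    [0,0,0],
    [0,0,0],
    [0,0,0],
    [0,0,0],
  ],
  hand=[0.5,0.5,0.5,0.5,0.5],
)

```text
time_s: 23.12
ee_pos: [449.1, 233.9, 91.2]
ee_rot: [-179.9, 0.2, 63.6]
force: [0.8, -0.0, 0.7]
gripper_width: 45.8
gripper_force: 0.0
```

Request:
apply_moves(
  delta_pos=[
    [0,0,-0.25],
    [0,0,-0.4],
    [0,0,-0.5],
    [0,0,-0.54],
    [0,0,-0.566],
    [0,0,-0.566],
    [0,0,-0.566],
  ],
  rot=[
    [0,0,0],
    [0,0,0],
    [0,0,0],
    [0,0,0],
    [0,0,0],
    [0,0,0],
    [0,0,0],
  ],
  hand=[0.5,0.5,0.5,0.5,0.5,0.5,0.5],
)

```text
time_s: 23.7
ee_pos: [450.9, 235.5, 25.7]
ee_rot: [179.9, -0.1, 63.6]
force: [0.6, 0.3, 0.2]
gripper_width: 45.7
gripper_force: 0.0
```

Request:
apply_moves(
  delta_pos=[
    [0,0,0],
    [0,0,0],
    [0,0,0],
    [0,0,0],
    [0,0,0],
    [0,0,0],
    [0,0,0],
  ],
  rot=[
    [0,0,0],
    [0,0,0],
    [0,0,0],
    [0,0,0],
    [0,0,0],
    [0,0,0],
    [0,0,0],
  ],
  hand=[0.05,0.05,0.05,0.05,0.05,0.05,0.05],
  newtons=20,
)

```text
time_s: 24.28
ee_pos: [449.6, 235.0, 24.2]
ee_rot: [180.0, -0.0, 63.6]
force: [-0.2, -0.1, 0.8]
gripper_width: 13.8
gripper_force: 20.0
```

Request:
apply_moves(
  delta_pos=[
    [0,0,0.1],
    [0,0,0.3],
    [0,0,0.6],
    [0,0,0.9],
    [0,0,1.0],
    [0,0,1.0],
  ],
  rot=[
    [0,0,0],
    [0,0,0],
    [0,0,0],
    [0,0,0],
    [0,0,0],
    [0,0,0],
  ],
  hand=[0.05,0.05,0.05,0.05,0.05,0.05],
)

```text
time_s: 24.78
ee_pos: [451.7, 236.1, 147.7]
ee_rot: [179.7, -0.4, 63.6]
force: [-1.3, -0.4, -0.9]
gripper_width: 14.2
gripper_force: 20.0
```

Request:
apply_moves(
  delta_pos=[
    [0.044,-0.913,0],
    [0.044,-0.913,0],
    [0.044,-0.913,0],
    [0.044,-0.913,0],
    [0.044,-0.913,0],
    [0.044,-0.913,0],
    [0.044,-0.913,0],
    [0.044,-0.913,0],
  ],
  rot=[
    [0,0,0.553],
    [0,0,0.553],
    [0,0,0.553],
    [0,0,0.553],
    [0,0,0.553],
    [0,0,0.553],
    [0,0,0.553],
    [0,0,0.553],
  ],
  hand=[0.05,0.05,0.05,0.05,0.05,0.05,0.05,0.05],
)

```text
time_s: 25.45
ee_pos: [453.7, 125.0, 142.4]
ee_rot: [-179.8, -0.0, 111.2]
force: [-0.0, -0.1, -1.2]
gripper_width: 13.9
gripper_force: 20.0
```

Request:
apply_moves(
  delta_pos=[
    [0.044,-0.913,0],
    [0.044,-0.913,0],
    [0.044,-0.913,0],
    [0.044,-0.913,0],
    [0.044,-0.913,0],
    [0.044,-0.913,0],
    [0.044,-0.913,0],
    [0.044,-0.913,0],
    [0.044,-0.913,0],
  ],
  rot=[
    [0,0,0.553],
    [0,0,0.553],
    [0,0,0.553],
    [0,0,0.553],
    [0,0,0.553],
    [0,0,0.553],
    [0,0,0.553],
    [0,0,0.553],
    [0,0,0.553],
  ],
  hand=[0.05,0.05,0.05,0.05,0.05,0.05,0.05,0.05,0.05],
)

```text
time_s: 26.2
ee_pos: [459.5, 15.9, 143.2]
ee_rot: [-180.0, -0.1, 158.4]
force: [0.2, -0.1, -0.2]
gripper_width: 14.1
gripper_force: 20.0
```

Request:
apply_moves(
  delta_pos=[
    [0,0,-0.2],
    [0,0,-0.3],
    [0,0,-0.36],
    [0,0,-0.4],
    [0,0,-0.44],
    [0,0,-0.47],
    [0,0,-0.49],
    [0,0,-0.506],
    [0,0,-0.506],
  ],
  rot=[
    [0,0,0],
    [0,0,0],
    [0,0,0],
    [0,0,0],
    [0,0,0],
    [0,0,0],
    [0,0,0],
    [0,0,0],
    [0,0,0],
  ],
  hand=[0.05,0.05,0.05,0.05,0.05,0.05,0.05,0.05,0.05],
)

```text
time_s: 26.95
ee_pos: [460.2, 15.9, 83.4]
ee_rot: [180.0, 0.0, 158.7]
force: [-0.5, 0.1, -1.2]
gripper_width: 13.8
gripper_force: 20.0
```

Inside the mouth with no contact, so I'll seat it.

Request:
apply_moves(
  delta_pos=[
    [0,0,-0.012],
    [0,0,-0.022],
    [0,0,-0.03],
    [0,0,-0.036],
    [0,0,-0.036],
  ],
  rot=[
    [0,0,0],
    [0,0,0],
    [0,0,0],
    [0,0,0],
    [0,0,0],
  ],
  hand=[0.05,0.05,0.05,0.05,0.05],
)

```text
time_s: 27.37
ee_pos: [460.2, 15.9, 79.5]
ee_rot: [180.0, 0.0, 158.7]
force: [-0.5, -0.2, 3.2]
gripper_width: 14.1
gripper_force: 20.0
```

Request:
apply_moves(
  delta_pos=[
    [0,0,0],
    [0,0,0],
    [0,0,0],
    [0,0,0.03],
    [0,0,0.2],
    [0,0,0.5],
    [0,0,0.8],
    [0,0,1.0],
    [0,0,1.0],
  ],
  rot=[
    [0,0,0],
    [0,0,0],
    [0,0,0],
    [0,0,0],
    [0,0,0],
    [0,0,0],
    [0,0,0],
    [0,0,0],
    [0,0,0],
  ],
  hand=[0.5,0.5,0.5,0.5,0.5,0.5,0.5,0.5,0.5],
)

```text
time_s: 28.12
ee_pos: [463.5, 15.9, 204.6]
ee_rot: [179.8, 0.6, 158.7]
force: [0.7, -0.2, 0.1]
gripper_width: 45.8
gripper_force: 0.0
```

Request:
apply_moves(
  delta_pos=[
    [-0.1,1.0,0.2],
    [-0.1,1.0,0.2],
    [-0.1,1.0,0.2],
    [-0.1,1.0,0.2],
    [-0.1,1.0,0.2],
  ],
  rot=[
    [0,0,0],
    [0,0,0],
    [0,0,0],
    [0,0,0],
    [0,0,0],
  ],
  hand=[0.5,0.5,0.5,0.5,0.5],
)

```text
time_s: 28.53
ee_pos: [447.7, 137.3, 222.8]
ee_rot: [-180.0, -0.0, 158.9]
force: [-0.4, -1.0, -0.2]
gripper_width: 45.9
gripper_force: 0.0
```

Request:
apply_moves(
  delta_pos=[
    [-0.3,1.0,0],
    [-0.3,1.0,0],
    [-0.3,1.0,0],
    [-0.3,1.0,0],
    [-0.3,1.0,0],
  ],
  rot=[
    [0,0,0],
    [0,0,0],
    [0,0,0],
    [0,0,0],
    [0,0,0],
  ],
  hand=[0.5,0.5,0.5,0.5,0.5],
)

```text
time_s: 28.95
ee_pos: [411.6, 256.0, 222.1]
ee_rot: [-179.9, -0.0, 158.8]
force: [0.2, 0.2, 0.3]
gripper_width: 45.5
gripper_force: 0.0
```

Request:
apply_moves(
  delta_pos=[
    [-0.3,1.0,0],
    [-0.3,1.0,0],
    [-0.3,1.0,0],
    [-0.3,1.0,0],
    [-0.3,1.0,0],
  ],
  rot=[
    [0,0,0],
    [0,0,0],
    [0,0,0],
    [0,0,0],
    [0,0,0],
  ],
  hand=[0.5,0.5,0.5,0.5,0.5],
)

```text
time_s: 29.37
ee_pos: [376.6, 375.1, 222.2]
ee_rot: [-179.9, 0.0, 158.7]
force: [0.5, -1.0, -0.3]
gripper_width: 45.7
gripper_force: 0.0
```

```bash
python3 - <<'E'
from h import *
a=grab('top','top6.png');b=grab('side','side6.png')
A=cv2.imread('pics/top6.png')[140:320,140:450];B=cv2.imread('pics/side6.png')[150:330,170:380]
cv2.imwrite('pics/c7.png',np.vstack([cv2.resize(A,(480,279)),cv2.resize(B,(480,320))]))
E
```

```text
(no output)
```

View pics/c7.png

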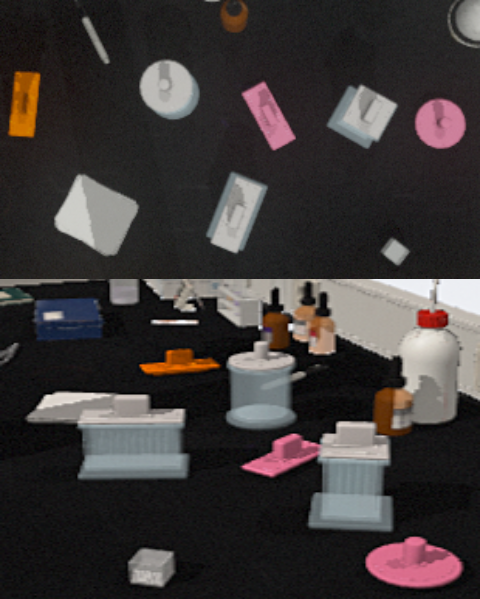

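All three lids sit flat on their own jars, the wipes are clear, and the bystanders are where they were. Handing in.

```bash
python3 -c "
from workcell import env
print(env.job_done())"
```

```text
the job is handed in; nothing more can be done
None
```

The job is handed in: the round, square and oblong lids each sit flat on their own jar in the last pictures, the jars and other things on the bench look unmoved, and it took about 29 s of the 96 s allowed.

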